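# Shut the curing cabinet and select the long cure

### The job

Push the curing cabinet's open door shut until it clicks home on its ball catch, then turn the large bar-shaped selector knob clockwise until its pointer clicks in at the long bar mark (the other settings are round dots). Leave the small round timer knob as it is, and do not disturb the solder spool, the jar or the screwdriver around the cabinet.

Things in the scene. Friction and masses are not known exactly. Their poses are not given: they have to be found in the camera images.
- cabinet: Fixed LED curing cabinet, 170 deep (x) x 320 wide (y) mm. Origin: centre of its underside; x to its back, y to its left seen from the robot, z up. Left (y -10 to 160): white chamber 150 high, door in front (front plane x = -85; below it a sill ledge 18 high stands out 30). Right (y -160 to -10): grey control deck, flat top at 100 mm, with selector and timer knob.
- door (a joint): Door angle, rad: 0 shut; grows as the free right end swings towards the robot (hinge upright, at the left, +y). White panel 165 wide, 12 thick, from 26 to 148 mm above the table. Steel bow handle on its outside 145 mm from the hinge, 26 mm proud, at heights 41 to 89 (bare above). The ball catch resists below 0.13 rad, is passed at 0.06, then draws the door to 0; about 5 N at the free end.
- door_hinge (a point): Point on the door's hinge line, at the door's top edge (148 mm above the table), on the inner face of the panel.
- door_edge (a point): Top outer corner of the door's free end: 165 mm from the hinge, on the outer face, 148 mm above the table.
- selector (a joint): Selector angle, rad, growing clockwise seen from above. Six clicks: 0, 0.698, 1.396, 2.094, 2.793, 3.491; the long bar mark is at 2.094. It starts near one of the first three and springs into the nearest click. A click takes about 0.1 N m. Pointer direction, counter-clockwise from the cabinet's x axis, = 1.745 - value.
- selector_top (a point): On the selector's axis, at its top face, 38.5 mm above the deck (138.5 above the table). A black bar 59 long, 14 wide, from 30 mm behind the axis to a wedge-shaped tip 29 mm ahead of it, a white line towards the tip; the bar stands from 8.5 to 38.5 mm above the deck on a round foot of diameter 48, 9.5 high.
- selector_tip (a point): The pointed tip of the selector bar, at its top face, 29 mm from the axis.
- mark (a point): Middle of the long bar mark: a white stripe 22 x 7 mm, flat on the deck, pointing at the selector's axis, 53 mm from it. The other five settings are white round dots of 7 mm, 46 mm from the axis.
- timer_rim (a point): Point on the top rim of the small round timer knob (aluminium, diameter 24 mm, 18 mm high), at its black index line. The knob's axis stands on the deck at x 64, y -125 mm of the cabinet.
- spool: Steel-coloured solder spool, diameter 54, height 40 mm, standing on the table to the right of the cabinet. Origin: centre of its underside.
- jar: Small amber glass jar, diameter 48, height 55 mm, on the table to the left of the cabinet. Origin: centre of its underside.
- screwdriver: Screwdriver, black handle, 170 mm long, lying on the table in front of the control deck. Origin: middle of its underside; x along it towards the blade.

How it is judged:
By the outcome, as a careful person would: the job done as asked, in the order asked, and still so for the second after the job is handed in, with the robot touching nothing.
It also fails if it takes over 48 s, if anything falls off the work surface, if the arm or the gripper's body presses on something with over 40 N, if the wrist force passes 120 N, or if a joint passes its speed limit or range.

### The arm

A 6-joint arm with a two-finger parallel gripper is mounted at the origin on the work surface. World frame = base frame: x ahead of the robot, y to its left, z up, the work surface at z = 0. Lengths are in m, angles in rad, forces in N, time in s.
With the tool pointing down it reaches from about 0.425 to 0.95 m from the base axis. Payload 3.5 kg.
Tool frame: the origin (TCP) lies midway between the tips of the shut fingers; the grasp point (between the pads) lies ctrl.grasp_offset behind it (ctrl.grasp_offset is the distance from the TCP to the grasp point, in m); x points along the fingers, y is the direction in which the jaws open and shut, and the axes are right-handed (so a half turn about x gives the same grasp; the last joint's range is limited). The gripper opens to 85 mm and grips with 20 to 120 N. Pads are 22 mm wide; open, the fingers measure 114 mm over their backs; the gripper's body (76 mm by 85 mm) begins 54 mm behind the grasp point. The pads swing forward as they close: fully open they stand 13 mm farther back than shut.
Start: joints at [-1.317, 0.286, 1.577, -0, 1.279, -0.15], TCP at [0.265, -0.621, 0.231] pointing down, gripper open.
Joint ranges: [-2.77, 2.77], [-0.9, 2.22], [0.21, 2.48], [-1.53, 4.67], [0.24, 2.81], [-2.84, 2.84]. Speed limits (rad/s): [2.79, 2.79, 3.14, 3.14, 3.14, 3.14].

### API

Orientations are given as a unit quaternion [x, y, z, w].
In Python, from plant import readout, read_camera, sign_off, ctrl gives the robot as it stands.
- The arm moves only by the tool drive_tool, never from a script. Its argument "steps" is a list of rows, each a list of 5 numbers: the shift along the tool's x, y, z in cm, then the turn about the tool's x in degrees, then the opening, from 0 (shut) to 1 (fully open). A call has 1 to 10 rows; each row shifts and turns the commanded pose from where the row before left it, along the tool's axes as they then stand; what a row does not reach is not made up. A row lasts 1/10 s, in which the tool goes at most 50 mm and 8.59 degrees, less where a joint would pass 70% of its speed; a pose out of reach is approached as far as the arm can. A call is refused whole if a number of a shift passes 5 or a number of a turn 8.59, either way. A call with a gripper value outside its range is refused whole. The fingers move at their own pace and stop on an object; "force" is the grip in N (left out, the last holds). Time passes only in rows, so rows that do not move let the fingers close. It gives the time, the measured TCP pose, the force and the opening at its end, in the units of the state.
- readout.get_state(): the state, without advancing time (a new reading comes with each control period).
- read_camera(name): name is "side" or "top" or "wrist"; returns a dict with "frame" (384x512x3 uint8, red, green, blue), "vertical_fov" (degrees; the focal length in pixels is half the picture's height over the tangent of half this angle, whatever the lens; pixels are square), "cx", "cy" (the principal point, pixels), "eye" and "orientation" of the camera in the world. Camera axes: x right, y up, looking along -z (the intrinsics and any distortion apply to the point x, -y, -z); pixel columns grow to the right and rows downward; lengths in m; the calibration is good to about 2 mm. A picture is of the moment at which its call begins. There is no depth.
- sign_off(): hands the job in, once; it reports no verdict.
The state is a dict: "time": time; "qpos": joint angles; "dq": joint speeds; "joint_efforts": joint torques, N m; "eef_pos": TCP position; "tcp_rot": TCP orientation; "contact_force": force on the tool from outside, world axes, zero at the start; "wrist_torque": the same for the moment, N m; "opening": opening from 0.0 (shut) to 1.0 (fully open).
Only numpy, scipy, OpenCV 4.12 (cv2) and the standard library are available. Lean on these libraries where they do the work, as an engineer would, in place of code of your own. Each camera call takes 0.05 s, during which the arm holds its last target. There are 200 camera calls.

## Working session

There is one attempt and no reset: what is moved stays moved. The work goes in short steps, Python scripts to look and compute and a tool call to move; the robot and the scene stay as the last step left them, time stands still between calls to the robot, and variables do not carry over. Pictures are saved under pics/ and viewed, about 8 in all and at most 12, crops included, and the job is handed in when it is done.

Besides the shell and the picture viewer there is one more tool, called after "Request:" by a JSON object that holds its "op" and its "data". drive_tool: Moves the arm, as the interface text tells. Its arguments: {"type":"object","properties":{"steps":{"type":"array","items":{"type":"array","items":{"type":"number"}}},"force":{"type":"number"}},"required":["steps"]}

```bash
ls; mkdir -p pics
python3 - <<'E'
from plant import readout, read_camera, ctrl
import cv2,json
print(readout.get_state(), ctrl.grasp_offset)
for n in ("top","side"):
    d=read_camera(n); print(n,{k:v for k,v in d.items() if k!='frame'})
    cv2.imwrite(f"pics/{n}0.png",cv2.resize(d['frame'][:,:,::-1],(800,600),interpolation=cv2.INTER_CUBIC))
E
```

```text
pics
{'time': 0.0, 'qpos': array([-1.31696214e+00,  2.87194238e-01,  1.57818653e+00,  1.71133470e-05,
        1.27858705e+00, -1.49992903e-01]), 'dq': array([ 0.00129559,  0.00219802,  0.0017508 , -0.00123762,  0.00031719,
        0.00040521]), 'joint_efforts': array([-1.59796687e-04, -4.05984449e+01, -2.92623067e+01, -1.77728843e-04,
        5.91257049e-03,  2.75559309e-07]), 'eef_pos': array([ 0.26510324, -0.62004684,  0.22992297]), 'tcp_rot': array([-0.69270371, -0.14264338,  0.6927793 , -0.14096556]), 'contact_force': array([ 0.08679669, -0.2455433 ,  0.03752311]), 'wrist_torque': array([-0.02287745,  0.00759507, -0.0049068 ]), 'opening': 0.9959093247937766} 0.0187
top {'vertical_fov': 50.51702268116777, 'cx': 262.24889380951095, 'cy': 192.46753308465148, 'eye': array([0.4599017 , 0.0139332 , 1.05035214]), 'orientation': array([-0.06079987,  0.04936464,  0.70853984, -0.70131149])}
side {'vertical_fov': 48.91284882613195, 'cx': 256.18784068807616, 'cy': 195.14971355271575, 'eye': array([0.4688133 , 0.65731466, 0.57125678]), 'orientation': array([-0.05461736,  0.45198225,  0.88428793, -0.10374894])}
```

View pics/top0.png

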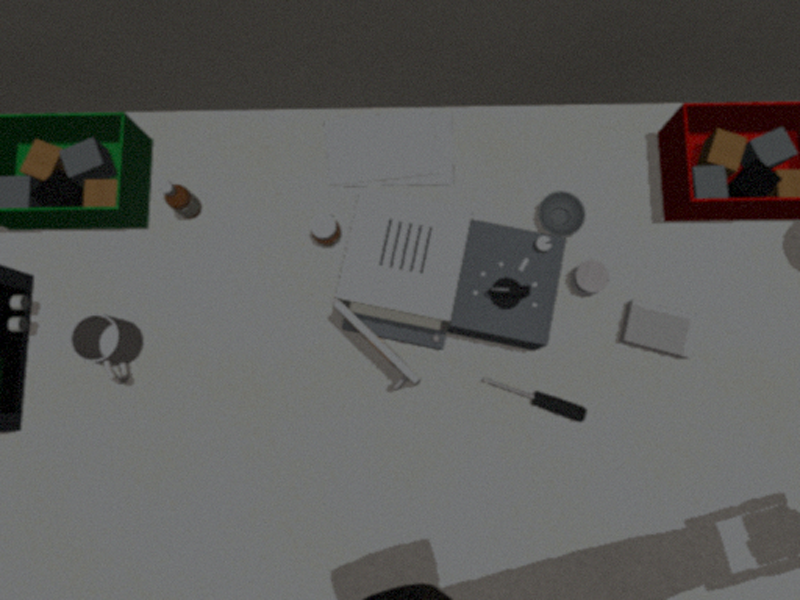

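View pics/side0.png

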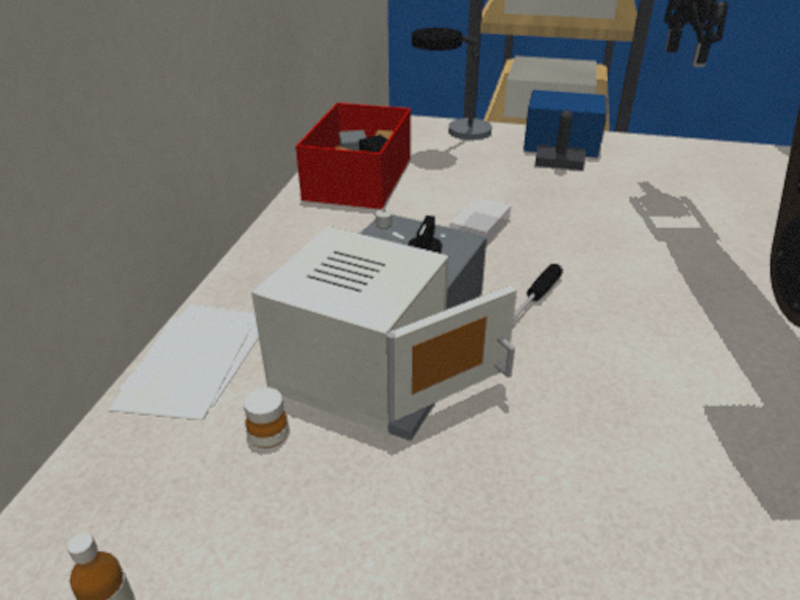

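The top view shows the cabinet at about (450,270), the door open about 25–30° with its free end near (415,383), and the selector at (508,292). The screwdriver is at (535,397), the spool probably at (590,277) or (560,213), and the jar at (325,230). I'll take an enlarged crop for measurement.

Run:
```python
from plant import read_camera
import cv2,numpy as np
f=np.mean([read_camera("top")['frame'].astype(float) for _ in range(3)],0)
c=f[112:262,200:400][:,:,::-1]
c=np.clip(c*1.6,0,255).astype(np.uint8)
cv2.imwrite("pics/c1.png",cv2.resize(c,(800,600),interpolation=cv2.INTER_CUBIC))
```

```text
(no output)
```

View pics/c1.png

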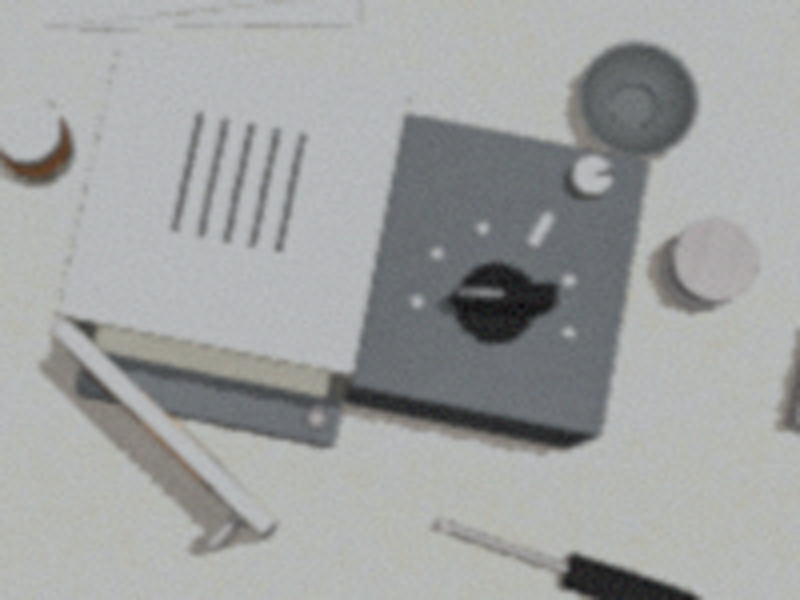

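The crop shows, in crop pixels:
- Deck corners at (405,115), (648,155) and (603,435).
- Long mark at (541,229). Dots at (418,301), (437,253), (482,229), (569,280) and (569,333).
- Selector tip near (447,298).
- Door hinge near (62,322) and door free corner near (262,533).
- Spool at (638,98), touching the deck's back-right corner in the view.

I'll fit these together.

```bash
cat > h.py <<'E'
import numpy as np
from scipy.spatial.transform import Rotation as R
def proj(d,P):
    f=192/np.tan(np.radians(d['vertical_fov']/2))
    q=R.from_quat(d['orientation']).inv().apply(np.atleast_2d(P)-d['eye'])
    return np.c_[d['cx']+f*q[:,0]/-q[:,2], d['cy']-f*q[:,1]/-q[:,2]]
def unproj(d,uv,z):
    f=192/np.tan(np.radians(d['vertical_fov']/2))
    r=R.from_quat(d['orientation']).apply([(uv[0]-d['cx'])/f,-(uv[1]-d['cy'])/f,-1])
    return d['eye']+r*(z-d['eye'][2])/r[2]
def model(p):
    x,y,a,xs,ys,th,s=p
    hx,hy=-.085,.160   # hinge line (inner face of panel), refined by fit below
    P=[]
    P+=[[-.085,-.16,.1],[.085,-.16,.1],[.085,-.01,.1]]
    P+=[[.085,-.01,.15],[-.085,-.01,.15],[-.085,.16,.15]]
    for v,r in zip([0,.698,1.396,2.094,2.793,3.491],[46,46,46,53,46,46]):
        b=1.745-v; P.append([xs+r/1e3*np.cos(b),ys+r/1e3*np.sin(b),.1])
    b=1.745-s; P.append([xs+.029*np.cos(b),ys+.029*np.sin(b),.1385])
    # door: along from hinge -y at th=0, swinging to -x ; outward normal -x
    al=np.array([-np.sin(th),-np.cos(th)]); no=np.array([-np.cos(th),np.sin(th)])
    e=np.array([hx,hy])+.165*al+.012*no; P.append([*e,.148])
    P=np.array(P); c,sn=np.cos(a),np.sin(a)
    return np.c_[x+c*P[:,0]-sn*P[:,1], y+sn*P[:,0]+c*P[:,1], P[:,2]]
E
python3 - <<'E'
from h import *
from plant import read_camera
from scipy.optimize import least_squares
d=read_camera("top")
uv=np.array([[603,435],[648,155],[405,115],[410,100],[357,372],[62,316],[418,301],[437,253],[482,229],[541,229],[569,280],[569,333],[447,298],[260,535]])/4+[199.6,111.6]
p0=[.6,0,-.2,0,-.08,.5,.5]
r=least_squares(lambda p:(proj(d,model(p))-uv).ravel(),p0,loss='soft_l1',x_scale=.05)
print(r.x.round(4)); print((proj(d,model(r.x))-uv).round(1).tolist())
P=model(r.x); print(P.round(4).tolist())
x,y,a,xs,ys=r.x[:5]; print('axis',x+np.cos(a)*xs-np.sin(a)*ys,y+np.sin(a)*xs+np.cos(a)*ys)
for n,c,z in(('spoolA',(638,98),.04),('spoolB',(714,260),.04),('jar',(35,130),.055),('sd1',(437,523),.01),('sd2',(570,572),.03),):
    print(n,unproj(d,np.array(c)/4+[199.6,111.6],z).round(3))
np.save('fit.npy',r.x)
E
```

```text
[ 0.6567 -0.038  -0.2053 -0.0207 -0.084   0.5497 -0.1149]
[[0.5, 0.2], [0.8, 0.5], [-0.2, -1.0], [0.2, -3.5], [-0.3, 0.9], [-1.0, 0.4], [-0.2, 0.4], [-0.3, 0.2], [-0.1, -0.0], [-0.3, -0.0], [-0.1, -0.2], [-0.0, -0.3], [1.6, -0.1], [-0.1, -0.1]]
[[0.5409, -0.1773, 0.1], [0.7073, -0.2119, 0.1], [0.7379, -0.0651, 0.1], [0.7379, -0.0651, 0.15], [0.5715, -0.0304, 0.15], [0.6061, 0.136, 0.15], [0.6207, -0.07, 0.1], [0.65, -0.0817, 0.1], [0.6648, -0.1094, 0.1], [0.6644, -0.1439, 0.1], [0.6337, -0.1597, 0.1], [0.6022, -0.1587, 0.1], [0.6169, -0.0871, 0.1385], [0.4843, 0.0241, 0.148]]
axis 0.6193059369375876 -0.11599835059651467
spoolA [ 0.762 -0.22   0.04 ]
spoolB [ 0.656 -0.262  0.04 ]
jar [0.742 0.165 0.055]
sd1 [ 0.494 -0.087  0.01 ]
sd2 [ 0.463 -0.166  0.03 ]
```

```bash
cat >> h.py <<'E'
def hinge(p,r,off,th):
    x,y,a=p[:3]; al=np.array([-np.sin(th),-np.cos(th)]); no=np.array([-np.cos(th),np.sin(th)])
    q=np.array([-.085,.16])+r*al+(.012+off)*no; c,s=np.cos(a),np.sin(a)
    return np.array([x+c*q[0]-s*q[1],y+s*q[0]+c*q[1]])
def totool(st,tgt):
    "world shift to target in tool axes, cm"
    return (R.from_quat(st['tcp_rot']).inv().apply(np.array(tgt)-st['eef_pos'])*100).round(2)
E
python3 - <<'E'
from h import *
from plant import readout
st=readout.get_state(); p=np.load('fit.npy')
M=R.from_quat(st['tcp_rot']).as_matrix(); print(M.round(3)); print('yaw of jaw',np.degrees(np.arctan2(M[1,1],M[0,1])))
for th in (.55,.4,.25,.13,.06,0): print(th,hinge(p,.15,.015,th).round(4), hinge(p,.15,.06,th).round(4))
print('normal into door at .55, world deg',np.degrees(p[2]-.55))
print(totool(st,[*hinge(p,.15,.06,.55),.231]), totool(st,[0.619,-.116,.231]))
E
```

```text
[[-0.     0.393 -0.92 ]
 [ 0.001 -0.92  -0.393]
 [-1.    -0.001 -0.   ]]
yaw of jaw -66.86420551502681
0.55 [0.4837 0.0453] [0.4509 0.0762]
0.4 [0.4986 0.028 ] [0.4616 0.0536]
0.25 [0.5159 0.0132] [0.4755 0.033 ]
0.13 [0.5313 0.0033] [0.4888 0.0181]
0.06 [ 0.5407 -0.0017] [0.4973 0.0101]
0 [ 0.5491 -0.0053] [0.5051 0.0038]
normal into door at .55, world deg -43.27607915018442
[ 4.000e-02 -5.676e+01 -4.445e+01] [ 2.000e-02 -3.249e+01 -5.236e+01]
```

Request:
{"op": "drive_tool", "data": {"steps": [[0,0,0,-7.9,0],[0,0,0,-7.9,0],[0,0,0,-7.9,0],[0,0,0,-7.9,0],[0,0,0,-7.8,0],[0,0,0,-7.8,0],[0,0,0,-7.8,0],[0,2,-3,0,0],[0,2,-4,0,0],[0,2,-4,0,0]], "force": 40}}

```text
time: 1.3
eef_pos: [0.347, -0.5245, 0.2311]
tcp_rot: [0.549, 0.445, -0.549, 0.445]
contact_force: [0.3, 0.3, -0.0]
opening: -0.0
```

Request:
{"op": "drive_tool", "data": {"steps": [[0,1,-4.5,0,0],[0,0,-4.5,0,0],[0,0,-4.5,0,0],[0,0,-4.5,0,0],[0,0,-4.5,0,0],[0,0,-4.5,0,0],[0,0,-4.5,0,0],[0,-1,-4.5,0,0],[0,-1,-4.5,0,0],[0,-1,-4.5,0,0]]}}

```text
time: 2.3
eef_pos: [0.4192, -0.0791, 0.2315]
tcp_rot: [0.549, 0.445, -0.549, 0.446]
contact_force: [0.6, 0.8, 0.3]
opening: 0.004
```

Request:
{"op": "drive_tool", "data": {"steps": [[0,0,-4,0,0],[0,0,-4,0,0],[0,0,-4,0,0],[0,0,-3,0,0],[0,0,0,0,0],[0,0,0,0,0]]}}

```text
time: 2.9
eef_pos: [0.4502, 0.0663, 0.2313]
tcp_rot: [-0.548, -0.446, 0.549, -0.446]
contact_force: [-0.5, -0.3, -0.8]
opening: -0.003
```

Run:
```python
from h import *
from plant import readout
st=readout.get_state(); p=np.load('fit.npy')
M=R.from_quat(st['tcp_rot']).as_matrix(); print('yaw',np.degrees(np.arctan2(M[1,1],M[0,1])),st['eef_pos'],st['opening'],st['time'])
print(totool(st,[*hinge(p,.15,.06,.55),.11]))
for off in(.04,.018):print(off,[totool(st,[*hinge(p,.15,off,t),.11]).tolist() for t in (.55,.4,.25,.13,0)])
```

```text
yaw -11.755116581771492 [0.45021959 0.06626499 0.23129768] -0.002668678035793544 2.9
[12.13 -0.14 -0.99]
0.04 [[12.13, 1.57, 0.06], [12.13, 3.21, 1.78], [12.13, 5.09, 3.23], [12.13, 6.74, 4.19], [12.13, 8.64, 4.99]]
0.018 [[12.13, 3.44, 1.21], [12.13, 5.24, 2.63], [12.13, 7.22, 3.78], [12.13, 8.92, 4.47], [12.13, 10.84, 4.99]]
```

Request:
{"op": "drive_tool", "data": {"steps": [[4,0,-0.5,0,0],[4,0,-0.4,0,0],[4,0,0,0,0],[0,1.2,0.8,0,0],[0,1.1,0.7,0,0],[0,1.1,0.6,0,0],[0,0.6,0.5,0,0],[0,0.6,0.5,0,0],[0,0.6,0.4,0,0],[0,0,0,0,0]]}}

```text
time: 3.9
eef_pos: [0.4968, 0.0291, 0.112]
tcp_rot: [0.549, 0.445, -0.549, 0.446]
contact_force: [0.8, 0.2, 0.1]
opening: 0.0
```

Request:
{"op": "drive_tool", "data": {"steps": [[0,0.7,0.4,0,0],[0,0.7,0.4,0,0],[0,0.6,0.35,0,0],[0,0.6,0.3,0,0],[0,0.6,0.25,0,0],[0,0.6,0.25,0,0],[0,0.5,0.2,0,0],[0,0.5,0.1,0,0],[0,0.5,0.1,0,0],[0,0,0,0,0]]}}

```text
time: 4.9
eef_pos: [0.5435, -0.0043, 0.1115]
tcp_rot: [0.549, 0.445, -0.549, 0.446]
contact_force: [0.2, 0.6, -0.1]
opening: 0.003
```

Request:
{"op": "drive_tool", "data": {"steps": [[0,0.4,0,0,0],[0,0.3,0,0,0],[0,0.3,0,0,0],[0,0,0,0,0]]}}

```text
time: 5.3
eef_pos: [0.5524, -0.0061, 0.1112]
tcp_rot: [-0.549, -0.446, 0.549, -0.445]
contact_force: [-2.9, 0.1, 0.7]
opening: -0.003
```

Request:
{"op": "drive_tool", "data": {"steps": [[0,0.2,0,0,0],[0,0.2,0,0,0],[0,0,0,0,0]]}}

```text
time: 5.6
eef_pos: [0.5523, -0.0062, 0.1112]
tcp_rot: [-0.546, -0.449, 0.552, -0.442]
contact_force: [-16.3, 1.2, 11.6]
opening: -0.004
```

Request:
{"op": "drive_tool", "data": {"steps": [[0,0.2,0,0,0],[0,0.2,0,0,0],[0,0,0,0,0]]}}

```text
time: 5.9
eef_pos: [0.5522, -0.0062, 0.1112]
tcp_rot: [-0.542, -0.453, 0.555, -0.439]
contact_force: [-29.8, 3.1, 21.0]
opening: -0.003
```

Run:
```python
from plant import read_camera
import cv2,numpy as np
f=read_camera("top")['frame']
c=np.clip(f[140:262,200:363][:,:,::-1]*1.6,0,255).astype(np.uint8)
g=read_camera("side")['frame'][110:300,150:403][:,:,::-1]
a=cv2.resize(c,(400,300),interpolation=cv2.INTER_CUBIC);b=cv2.resize(g,(400,300),interpolation=cv2.INTER_CUBIC)
cv2.imwrite("pics/c2.png",np.hstack([a,b]))
```

```text
(no output)
```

View pics/c2.png

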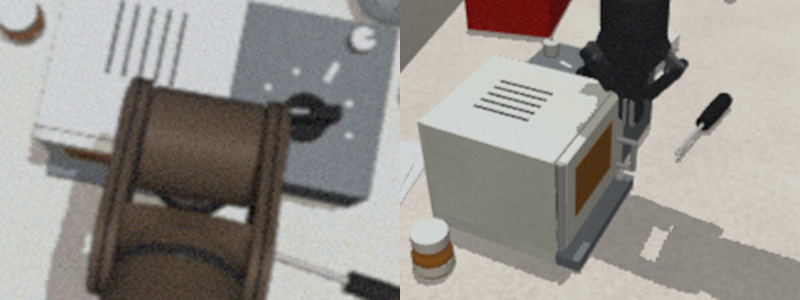

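The door looks shut flush against the frame in the side view at about (585,165), and the force rises as it would against a hard stop. Backing off, rising and moving clear to check.

Request:
{"op": "drive_tool", "data": {"steps": [[0,-0.5,0,0,0],[0,-0.5,0,0,0],[0,-1,0,0,0],[0,-2,0,0,0],[0,-2,0,0,0.3],[-4,0,0,0,0.6],[-4,0,0,0,1],[-4,0,2,0,1],[0,0,4,0,1],[0,0,4,0,1]]}}

```text
time: 7.0
eef_pos: [0.4822, -0.0943, 0.2338]
tcp_rot: [0.55, 0.444, -0.547, 0.448]
contact_force: [-0.2, 0.3, -0.4]
opening: 0.993
```

Run:
```python
from h import *
from plant import readout,read_camera
import cv2
st=readout.get_state(); p=np.load('fit.npy')
M=R.from_quat(st['tcp_rot']).as_matrix(); print('yaw',np.degrees(np.arctan2(M[1,1],M[0,1])),st['eef_pos'],st['contact_force'],st['opening'],st['time'])
print(totool(st,[.6193,-.116,.113]))
for n in('top','side','wrist'):
    d=read_camera(n); print(n,d['eye'],d['orientation'],d['vertical_fov'],d['cx'],d['cy'])
    if n=='top': a=cv2.resize(np.clip(d['frame'][140:262,200:363]*1.6,0,255).astype(np.uint8),(400,300))
    elif n=='side': b=cv2.resize(d['frame'][110:300,150:403],(400,300))
    else: c=cv2.resize(d['frame'],(400,300))
cv2.imwrite("pics/c3.png",np.vstack([np.hstack([a,b]),np.hstack([c,0*c])])[:,:,::-1])
```

```text
yaw -11.741519529523929 [ 0.48221348 -0.09434546  0.23381083] [-0.24496096  0.28317712 -0.37363196] 0.9932394051117487 7.0
[12.17 13.79 -0.68]
top [0.4599017  0.0139332  1.05035214] [-0.06079987  0.04936464  0.70853984 -0.70131149] 50.51702268116777 262.24889380951095 192.46753308465148
side [0.4688133  0.65731466 0.57125678] [-0.05461736  0.45198225  0.88428793 -0.10374894] 48.91284882613195 256.18784068807616 195.14971355271575
wrist [ 0.49399381 -0.03273674  0.37460429] [-0.13018073  0.01256535 -0.10515254  0.98581846] 68.44753231446272 258.1601987565744 192.71180367064468
```

View pics/c3.png

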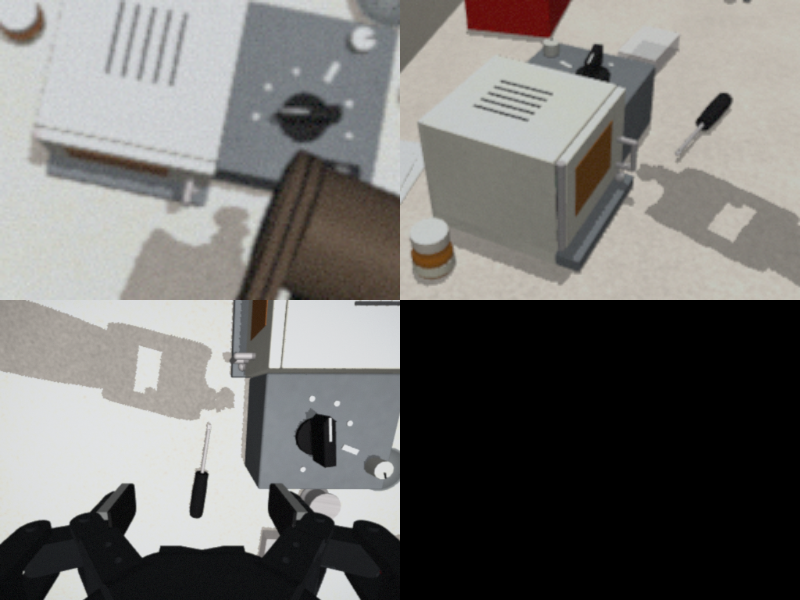

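The door is shut, with its edge parallel to the chamber in the top view. In the wrist view the bar's top face runs from about (330,417) at the tip to (325,466) at the tail. I'll refine the axis and angle from that.

Run:
```python
from h import *
from plant import read_camera
import cv2
d=read_camera('wrist'); cv2.imwrite('pics/c4.png',cv2.resize(d['frame'][130:230,350:483],(798,600),interpolation=cv2.INTER_CUBIC)[:,:,::-1])
p=np.load('fit.npy')
for k in range(2):
    s=[0,-.115][k]; p[6]=s; P=model(p)
    a=np.array([.6193,-.116]); t=P[12,:2]; tail=a+(a-t)*30/29
    print(((proj(d,[[*t,.1385],[*a,.1385],[*tail,.1385],*P[6:12]])-[350,130])*6).round(0).tolist())
```

```text
[[418.0, 134.0], [425.0, 334.0], [432.0, 528.0], [280.0, -1.0], [470.0, 33.0], [572.0, 183.0], [578.0, 383.0], [400.0, 507.0], [216.0, 538.0]]
[[394.0, 140.0], [425.0, 334.0], [455.0, 523.0], [280.0, -1.0], [470.0, 33.0], [572.0, 183.0], [578.0, 383.0], [400.0, 507.0], [216.0, 538.0]]
```

View pics/c4.png

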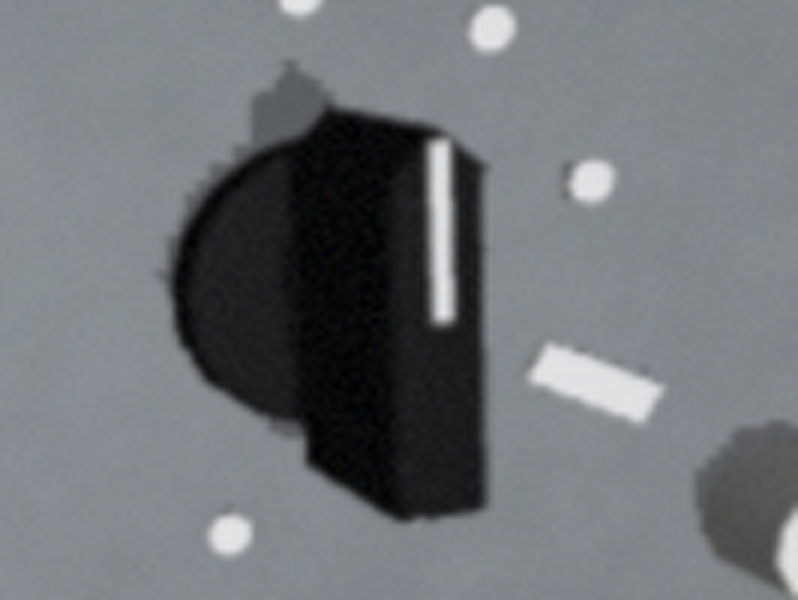

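Request:
{"op": "drive_tool", "data": {"steps": [[0,4,-0.7,0,1],[0,4,0,0,1],[0,4,0,0,1],[0,2.1,0,-5,1],[0,0,0,-5,1],[4,0,0,0,1],[3,0,0,0,1],[2,0,0,0,0.7],[1,0,0,0,0.7],[0,0,0,0,0.7]]}}

```text
time: 8.2
eef_pos: [0.6198, -0.1139, 0.1292]
tcp_rot: [-0.507, -0.493, 0.508, -0.491]
contact_force: [-0.1, -0.4, 0.1]
opening: 0.698
```

Run:
```python
from h import *
from plant import readout,read_camera
import cv2
st=readout.get_state()
M=R.from_quat(st['tcp_rot']).as_matrix(); print('yaw',np.degrees(np.arctan2(M[1,1],M[0,1])),st['eef_pos'],st['contact_force'],st['opening'],st['time'],st['qpos'])
print(totool(st,[.6213,-.116,.114]))
cv2.imwrite('pics/c5.png',cv2.resize(read_camera('wrist')['frame'],(768,576))[:,:,::-1])
```

```text
yaw -1.7861628423718487 [ 0.61984341 -0.11390302  0.12920295] [-0.11912963 -0.38177839  0.10309056] 0.6981611716439767 8.2 [-3.42630976e-01  2.90286868e-01  1.76779708e+00  2.90883343e-04
  1.08726157e+00 -3.11589835e-01]
[1.52 0.16 0.21]
```

View pics/c5.png

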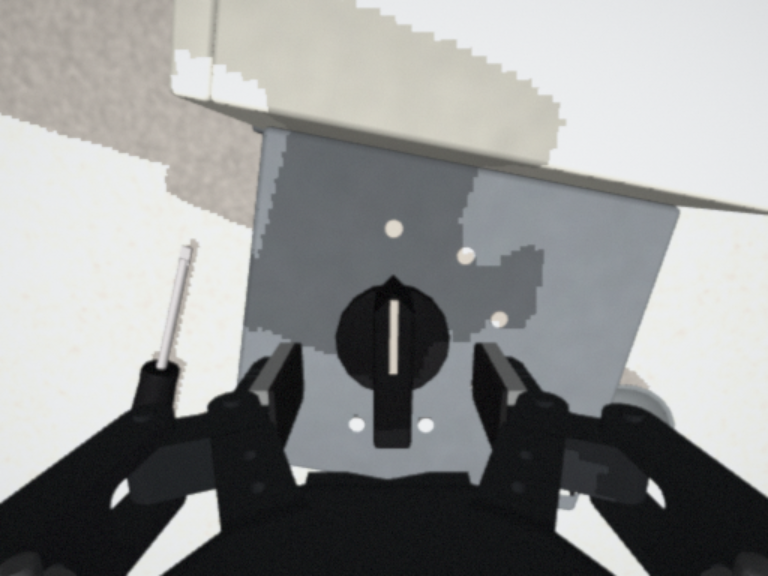

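The bar sits centred between the jaws (bar at x≈393, pads at 302 and 473) and is aligned with them, pointing at the first dot (393,228). Descending, then gripping.

Request:
{"op": "drive_tool", "data": {"steps": [[0.8,0.1,0.2,0,0.7],[0.7,0,0,0,0.7],[0,0,0,0,0.5],[0,0,0,0,0.3],[0,0,0,0,0],[0,0,0,0,0],[0,0,0,0,0],[0,0,0,0,0]], "force": 40}}

```text
time: 9.05
eef_pos: [0.6216, -0.1176, 0.1169]
tcp_rot: [-0.508, -0.492, 0.508, -0.492]
contact_force: [-2.7, -0.6, 2.7]
opening: 0.149
```

Request:
{"op": "drive_tool", "data": {"steps": [[-0.2,0,0,0,0],[0,0,0,6,0],[0,0,0,6,0],[0,0,0,6,0],[0,0,0,6,0],[0,0,0,6,0],[0,0,0,6,0],[0,0,0,6,0]]}}

```text
time: 9.85
eef_pos: [0.62, -0.117, 0.1169]
tcp_rot: [-0.65, -0.277, 0.652, -0.275]
contact_force: [-2.4, 1.4, -1.3]
opening: 0.155
```

Request:
{"op": "drive_tool", "data": {"steps": [[0,0,0,6,0],[0,0,0,6,0],[0,0,0,6,0],[0,0,0,6,0],[0,0,0,6,0],[0,0,0,6,0],[0,0,0,6,0],[0,0,0,6,0],[0,0,0,6,0],[0,0,0,6,0]]}}

```text
time: 10.85
eef_pos: [0.6193, -0.1146, 0.1169]
tcp_rot: [-0.699, 0.085, 0.705, 0.088]
contact_force: [-5.4, 6.6, 1.8]
opening: 0.152
```

Request:
{"op": "drive_tool", "data": {"steps": [[0,0,0,6,0],[0,0,0,6,0],[0,0,0,6,0],[0,0,0,0,0],[0,0,0,0,0]]}}

```text
time: 11.35
eef_pos: [0.6195, -0.1139, 0.1169]
tcp_rot: [-0.677, 0.192, 0.683, 0.196]
contact_force: [-5.5, 8.2, 0.6]
opening: 0.153
```

Run:
```python
from h import *
from plant import readout
st=readout.get_state()
M=R.from_quat(st['tcp_rot']).as_matrix(); print('yaw',np.degrees(np.arctan2(M[1,1],M[0,1])),st['eef_pos'],st['contact_force'],st['wrist_torque'],st['opening'],st['time'],st['qpos'])
```

```text
yaw -121.89004779143265 [ 0.61953945 -0.11388862  0.11691792] [-5.46432376  8.19542665  0.59224208] [ 1.13212669  0.58688244 -0.10357032] 0.15251743050499977 11.35 [-0.34453575  0.30614372  1.77268335  0.00530031  1.07115557  1.78027519]
```

Yaw is -121.9°, where the target was -121.8°. Now releasing and rising.

Request:
{"op": "drive_tool", "data": {"steps": [[0,0,0,0,0.25],[0,0,0,0,0.45],[0,0,0,0,0.5],[0,0,0,0,0.5],[-2,0,0,0,0.5],[-3,0,0,0,0.5],[-4,0,0,0,0.5],[-4,0,0,0,0.5],[-4,0,0,0,0.5],[0,0,0,0,0.5]]}}

```text
time: 12.35
eef_pos: [0.6247, -0.1188, 0.2974]
tcp_rot: [0.685, -0.195, -0.675, -0.194]
contact_force: [-0.1, -0.1, 0.9]
opening: 0.498
```

Request:
{"op": "drive_tool", "data": {"steps": [[0,4,0,0,0.5],[0,4,0,0,0.5],[0,4,0,0,0.5],[0,4,0,0,0.5],[0,4,0,0,0.5],[0,4,0,0,0.5],[0,0,0,0,0.5],[0,0,0,0,0.5]]}}

```text
time: 13.15
eef_pos: [0.4944, -0.322, 0.2878]
tcp_rot: [-0.68, 0.195, 0.68, 0.195]
contact_force: [1.0, 0.0, -0.4]
opening: 0.499
```

Run:
```python
from h import *
from plant import readout,read_camera
import cv2
st=readout.get_state(); print(st['eef_pos'],st['contact_force'],st['time'])
im=[]
for n in('top','side','wrist'):
    f=read_camera(n)['frame']
    if n=='top': f=np.clip(f[112:262,200:400]*1.6,0,255).astype(np.uint8)
    elif n=='side': f=f[110:300,150:403]
    im.append(cv2.resize(f,(400,300),interpolation=cv2.INTER_CUBIC))
cv2.imwrite("pics/c6.png",np.vstack([np.hstack(im[:2]),np.hstack([im[2],0*im[2]])])[:,:,::-1])
```

```text
[ 0.49438755 -0.3219681   0.28776426] [ 1.00502076  0.01064847 -0.40660589] 13.15
```

View pics/c6.png

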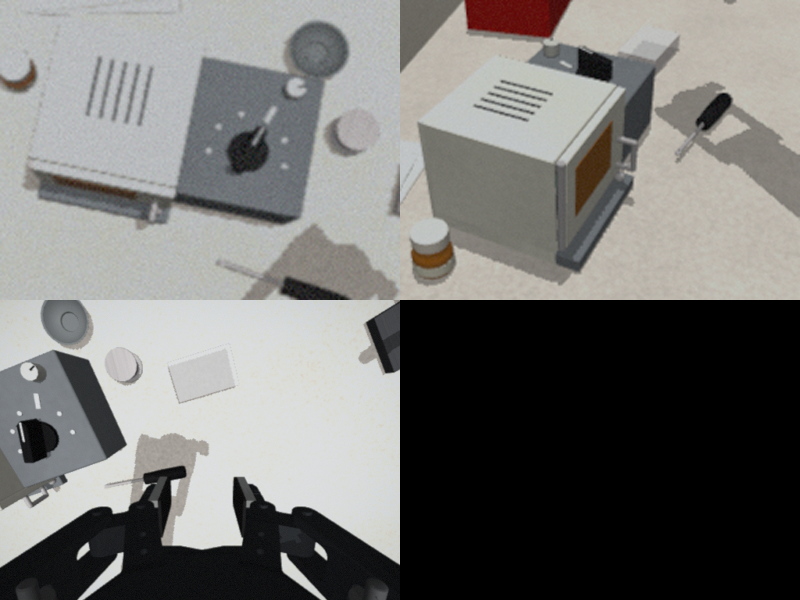

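The pointer line (262,132) now runs straight into the long mark (270,113), the door is flush, and the surrounding objects are where they were.

```bash
python3 -c "
from plant import sign_off
print(sign_off())"
```

```text
the job is handed in; nothing more can be done
None
```

I pushed the door shut first, then turned the selector 120° clockwise from its first click to the long bar mark. I handed the job in at about 13 s of the allowed 48 s.

**Door:** with the fingers shut, I pushed on the bare panel above the handle until it met a hard stop. The reported force rose to about 36 N there. After I backed off, the images still showed the door flush with the cabinet.

**Selector:** I gripped the bar on its axis. The gripper ended the turn at -121.9°, where I had aimed for -121.8°. After release, the last top picture shows the pointer in line with the long mark.

**Surroundings:** by eye, the timer knob, spool, jar and screwdriver stand as they did at the start. The robot is clear of everything.

**Disagreement:** the wrist and top cameras disagreed by about 2.5 mm on the selector's position, close to the stated calibration error. I mostly followed the wrist camera, and the grip was unaffected. No check failed.

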